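# Hold the full paste pot over the injector's tray

## Task

An injector waits in one of the two parts trays for lapping paste, and of the two identical closed pots between the trays one is full and the other nearly empty. Lift each pot clear of the bench in turn to feel which is heavier, standing any pot you put down upright in its own place again; then hold the heavier pot upright over the middle of the tray that has the injector in it, with its underside 10 to 15 cm above the bench, and finish while still holding it there. The lighter pot stays standing in its place; keep the pots upright throughout and leave the trays' contents and the tools behind alone.

Things in the scene. Friction and masses are not known exactly. Their poses are not given: they have to be found in the camera images.
- pot_1: closed round plastic pot of paste, white with a screwed-on blue lid, 58 mm across (lid 56 mm), 73 mm high, loose; grip it round the body. Origin: centre of its underside; z up its axis. The two pots look identical, but one is full: both weigh under 0.6 kg and the full one at least 0.15 kg more. They start between the trays, one left and one right, at least 0.13 m apart
- pot_2: closed round plastic pot of paste, white with a screwed-on blue lid, 58 mm across (lid 56 mm), 73 mm high, loose; grip it round the body. Origin: centre of its underside; z up its axis. The two pots look identical, but one is full: both weigh under 0.6 kg and the full one at least 0.15 kg more. They start between the trays, one left and one right, at least 0.13 m apart
- tray_1: light metal parts tray, fixed to the bench, 174 x 249 mm over its flared rim, 36 mm high, floor 2 mm thick. Origin: centre of its underside, 3 mm above the bench top; y along its long side, z up. One tray stands left and one right of the pots; one holds the injector, the other a blanking plug and two fittings
- tray_2: light metal parts tray, fixed to the bench, 174 x 249 mm over its flared rim, 36 mm high, floor 2 mm thick. Origin: centre of its underside, 3 mm above the bench top; y along its long side, z up. One tray stands left and one right of the pots; one holds the injector, the other a blanking plug and two fittings
- injector: a small fuel injector with a black connector, 64 x 36 x 17 mm, lying loose in one of the trays within 50 mm of that tray's middle; not to be touched. Origin: centre of its underside, on the tray floor; x along its length
- blanking_plug: a knurled blanking plug with a thin stem, 30 mm in diameter, 89 mm high, standing in the tray without the injector; not to be touched. Origin: centre of its underside
- spanner: an open steel spanner, 162 x 26 x 7 mm, lying behind the pots. A bystander: leave it alone. Origin: centre of its underside, on the bench
- screwdriver: a screwdriver with yellow handle, 167 x 25 x 22 mm, lying behind the pots. A bystander: leave it alone. Origin: centre of its underside, on the bench
- clip: a black plastic rail clip, 27 x 62 x 18 mm, lying behind the pots. A bystander: leave it alone. Origin: centre of its underside, on the bench
Mind the look-alikes: they are no part of the job. What is shaped like the pot_1 but brown, grey or turquoise is not meant.

How it is judged (in metres and radians):
On the way, in this order (a step that is already met when the one before it is completed fails the run):
1. the lighter pot is lifted clear of the bench while the heavier stands (it presses on the bench with over 3.3 N) (((height (world z) of pot_2 above 0.02 m and contact force between pot_2 and the fingers above 0.3 N and contact force between pot_1 and anything else above 3.3 N) or (height (world z) of pot_1 above 0.02 m and contact force between pot_1 and the fingers above 0.3 N and contact force between pot_2 and anything else above 3.3 N))), for 0.2 s.
2. both pots stand upright in their own places, let go (height (world z) of each of pot_2, pot_1 below 0.004 m and distance of each of pot_2, pot_1 from where it was at the start of the episode below 0.04 m and angle between each of pot_2, pot_1's own z axis and vertical below 0.08 rad and linear speed of each of pot_2, pot_1 below 0.03 m/s and contact force between each of pot_2, pot_1 and the fingers below 0.05 N), for 0.2 s.
3. the heavier pot is lifted clear of the bench while the lighter stands (it presses on the bench with under 3.3 N) (((height (world z) of pot_2 above 0.02 m and contact force between pot_2 and the fingers above 0.3 N and height (world z) of pot_1 below 0.004 m and distance of pot_1 from where it was at the start of the episode below 0.04 m and angle between pot_1's own z axis and vertical below 0.08 rad and linear speed of pot_1 below 0.03 m/s and contact force between pot_1 and the fingers below 0.05 N and contact force between pot_1 and anything else below 3.3 N) or (height (world z) of pot_1 above 0.02 m and contact force between pot_1 and the fingers above 0.3 N and height (world z) of pot_2 below 0.004 m and distance of pot_2 from where it was at the start of the episode below 0.04 m and angle between pot_2's own z axis and vertical below 0.08 rad and linear speed of pot_2 below 0.03 m/s and contact force between pot_2 and the fingers below 0.05 N and contact force between pot_2 and anything else below 3.3 N))), for 0.2 s.
At the end, for the whole second after the job is handed in: The heavier pot is held still in the fingers, within 11 degrees of upright, its underside 80 to 170 mm above the bench, within 50 mm of the middle of the tray with the injector; the lighter pot (under 3.3 N) stands upright on the bench, let go, within 40 mm of where it stood (((height (world z) of pot_2 between 0.08 and 0.17 m and angle between pot_2's own z axis and vertical below 0.2 rad and linear speed of each of pot_2, pot_1 below 0.03 m/s and contact force between pot_2 and the fingers above 0.5 N and height (world z) of pot_1 below 0.004 m and distance of pot_1 from where it was at the start of the episode below 0.04 m and angle between pot_1's own z axis and vertical below 0.08 rad and contact force between pot_1 and the fingers below 0.05 N and contact force between pot_1 and anything else below 3.3 N and ((horizontal distance between pot_2 and tray_1 below 0.05 m and horizontal distance between injector and tray_1 below 0.08 m) or (horizontal distance between pot_2 and tray_2 below 0.05 m and horizontal distance between injector and tray_2 below 0.08 m))) or (height (world z) of pot_1 between 0.08 and 0.17 m and angle between pot_1's own z axis and vertical below 0.2 rad and linear speed of each of pot_1, pot_2 below 0.03 m/s and contact force between pot_1 and the fingers above 0.5 N and height (world z) of pot_2 below 0.004 m and distance of pot_2 from where it was at the start of the episode below 0.04 m and angle between pot_2's own z axis and vertical below 0.08 rad and contact force between pot_2 and the fingers below 0.05 N and contact force between pot_2 and anything else below 3.3 N and ((horizontal distance between pot_1 and tray_1 below 0.05 m and horizontal distance between injector and tray_1 below 0.08 m) or (horizontal distance between pot_1 and tray_2 below 0.05 m and horizontal distance between injector and tray_2 below 0.08 m))))); the arm keeps its last pose, push and grip.
It fails at once if a pot is tipped by more than about 30 degrees (angle between any of pot_2, pot_1's own z axis and vertical above 0.5 rad).
It fails at once if the trays' contents are moved by more than 25 mm (distance of any of injector, blanking_plug from where it was at the start of the episode above 0.025 m).
It fails at once if a tool behind is moved by more than 25 mm (distance of any of spanner, screwdriver, clip from where it was at the start of the episode above 0.025 m).
It also fails if it takes over 69 s, if anything falls off the work surface, if the arm or the gripper's body presses on something with over 40 N, if the wrist force passes 120 N, or if a joint passes its speed limit or range.

## Robot

A 6-joint arm with a two-finger parallel gripper is mounted at the origin on a cart in front of the work surface, level with it; the furniture and walls round the work are solid. World frame = base frame: x ahead of the robot, y to its left, z up, the work surface at z = 0. Lengths are in mm, angles in rad, forces in N, time in s.
With the tool pointing down it reaches from about 300 to 775 mm from the base axis. Payload 14.6 kg.
Tool frame: the origin (TCP) lies at the very end of the fingers, on their centre line; the grasp point (between the pads) lies 19 mm behind it; z points along the fingers, y is the line along which they close (so a half turn about z gives the same grasp; the last joint's range is limited). The gripper opens to 94 mm and grips with 3 to 60 N. Pads are 16 mm wide; open, the fingers measure 119 mm over their backs; the gripper's body (75 mm by 177 mm) begins 78 mm behind the grasp point.
Start: joints at [1.22, 0.3, 1.521, -0, 1.321, -0.067], TCP at [154.001, 527.99, 205.446] pointing down, gripper open.
Joint ranges: [-3.03, 3.03], [-0.79, 2.21], [0.23, 2.52], [-1.04, 4.18], [0, 3.07], [-2.55, 2.55]. Speed limits (rad/s): [2.22, 2.22, 2.57, 3.14, 3.14, 3.14].

## Interface

Orientations are given as [roll, pitch, yaw] about the fixed x, y, z axes, in that order (R = Rz(yaw) Ry(pitch) Rx(roll)).
In Python, from cell import manip, camera, get_calibration gives the robot as it stands. The module is installed in compiled form; this text tells all that it offers.
- The arm moves only by the tool jog_arm, never from a script. Its argument "plan" is one flat list of numbers, 6 for each row, row after row: the shift along the world's x, y, z in m, then the turn, a rotation vector about the world's x, y, z in degrees. A call has 1 to 20 rows; each row is the pose to reach, as a shift and turn from the pose commanded when the call began; what a row does not reach only later rows make up. A row lasts 1/10 s, in which the tool goes at most 50 mm and 8.59 degrees, less where a joint would pass 70% of its speed; a pose out of reach is approached as far as the arm can. A call with a gripper value outside its range is refused whole. "claw" is the finger opening in m, from 0 to 0.094, set as the call begins (left out, the last holds). The fingers move at their own pace and stop on an object; "force" is the grip in N (left out, the last holds). Time passes only in rows, so rows that repeat a pose let the fingers close. It gives the time, the measured TCP pose, the force, the opening and the grip force at its end, in the units of the state.
- manip.read_state(): the state, without advancing time (a new reading comes with each control period).
- camera(name): name is "side" or "top" or "wrist"; returns (picture, depth): 420x560x3 uint8, red, green, blue; 420x560 float32, mm along the optical axis (not along the pixel's ray), 0 where there is no reading.
- get_calibration(name): a dict with "fx", "fy", "cx", "cy" (pixels), "k1" (the pictures are not rectified: a ray, as slopes to the right and down, at radius r is drawn at 1 + k1 r^2 times it, then the intrinsics apply), "origin" and "attitude" of the camera in the world. Camera axes: x right, y down, z forward; pixel columns grow to the right and rows downward; lengths in mm; the calibration is good to about 2 mm. A picture is of the moment at which its call begins: read the wrist's pose just before it. get_calibration takes no time and is no camera call; for the wrist camera it gives the pose at the moment of the call.
- manip.sign_off(): hands the job in; it is judged then, once.
The state is a dict: "clock": time; "joints": joint angles; "qd": joint speeds; "effort": joint torques, N m; "eef_pos": TCP position; "eef_rot": TCP orientation; "wrist_force": force on the tool from outside, world axes, zero at the start; "moment": the same for the moment, N m; "finger_gap": finger opening in mm; "finger_force": force on a finger pad.
Only numpy, scipy, OpenCV 4.12 (cv2) and the standard library are available. Lean on these libraries where they do the work, as an engineer would, in place of code of your own. Each camera call takes 0.05 s, during which the arm holds its last target. There are 200 camera calls.

## Working session

There is one attempt and no reset: what is moved stays moved. The work goes in short steps, Python scripts to look and compute and a tool call to move; the robot and the scene stay as the last step left them, time stands still between calls to the robot, and variables do not carry over. Pictures are saved under pics/ and viewed, at most 10 in all, crops included, and the job is handed in when it is done.

Besides the shell and the picture viewer there is one more tool, called after "Request:" in YAML: its name, and indented under it one key for each argument. jog_arm: Moves the arm, as the interface text tells. Its arguments: {"type":"object","properties":{"plan":{"type":"array"},"claw":{"type":"number"},"force":{"type":"number"}},"required":["plan"]}

```bash
mkdir -p pics; cat > h.py <<'E'
import numpy as np, cv2
from cell import manip, camera, get_calibration
from scipy.spatial.transform import Rotation as R
def att(c):
    a=np.array(c["attitude"],float)
    return a if a.shape==(3,3) else R.from_euler('xyz',a).as_matrix()
def world(c,d,u,v):
    x,y=(u-c["cx"])/c["fx"],(v-c["cy"])/c["fy"]
    r=np.hypot(x,y); s=r
    for _ in range(20): s=r/(1+c["k1"]*s*s)
    k=s/r if r>0 else 1
    z=d[int(v),int(u)]
    return np.array(c["origin"])+att(c)@np.array([x*k*z,y*k*z,z])
E
python3 - <<'E'
from h import *
for n in("top","side"):
    c=get_calibration(n);p,d=camera(n);print(n,c)
    cv2.imwrite(f"pics/{n}0.png",cv2.cvtColor(p,cv2.COLOR_RGB2BGR));np.save(f"{n}0.npy",d)
print(manip.read_state())
E
```

```text
top {'fx': 427.04957540238604, 'fy': 427.04957540238604, 'cx': 279.20153508135826, 'cy': 210.10771209774802, 'k1': 0.03674296299653103, 'origin': array([ 460.93877141,  -57.0905622 , 1042.07705147]), 'attitude': array([-3.01483041,  0.04674655, -1.56432912])}
side {'fx': 475.9063032046531, 'fy': 475.9063032046531, 'cx': 278.2978239585615, 'cy': 205.24476448208452, 'k1': -0.08227538727050432, 'origin': array([  338.82871315, -1023.85188622,   962.80982966]), 'attitude': array([-2.28789205, -0.00574161, -0.24766197])}
{'clock': 0.1, 'joints': array([ 1.22040382e+00,  3.00379269e-01,  1.52149432e+00, -1.92133716e-05,
        1.32072325e+00, -6.65512670e-02]), 'qd': array([ 0.00069444, -0.00139975, -0.00116778, -0.00067972,  0.00174177,
       -0.0005522 ]), 'effort': array([ 2.88951553e-03, -5.32645404e+01, -3.53277576e+01,  7.09863100e-02,
        2.35110271e-02, -1.28463350e-05]), 'eef_pos': array([153.92706637, 527.77980411, 204.97340927]), 'eef_rot': array([-3.14058945e+00, -4.82106525e-05,  2.85775616e+00]), 'wrist_force': array([0.47460503, 0.68314451, 0.34441064]), 'moment': array([ 0.03247327,  0.02239201, -0.0005573 ]), 'finger_force': 0.0, 'finger_gap': 94.13835936883684}
```

View pics/top0.png

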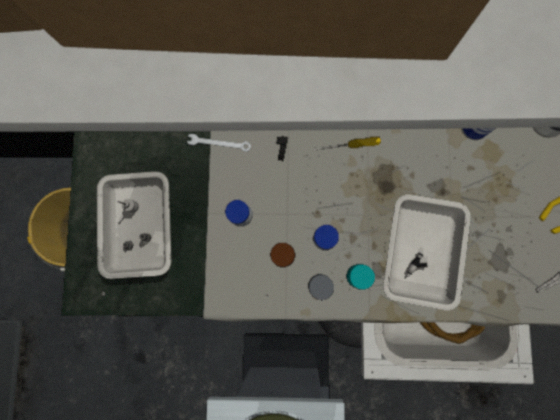

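View pics/side0.png

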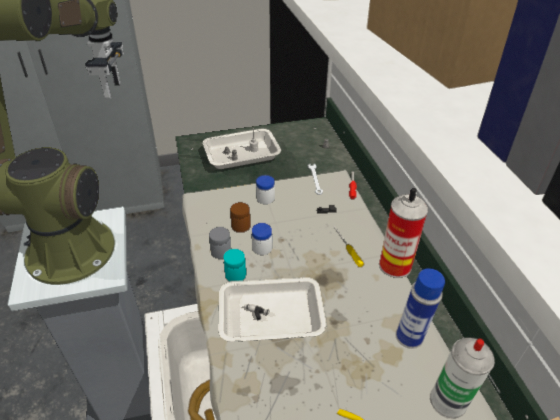

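The top picture shows two trays. The left one (135,225) holds the plug and two fittings, and the right one (428,252) holds the injector at (416,264). There are five pot shapes: blue-lidded at (237,212) and (326,237), brown at (283,255), grey at (321,287) and turquoise at (361,277). Only the two blue-lidded ones fit, and the side view confirms white bodies at (265,190) and (261,239). I'll confirm both and the injector in one crop and measure.

```bash
python3 - <<'E'
from h import *
p=cv2.imread("pics/top0.png");d=np.load("top0.npy");c=get_calibration("top")
s=cv2.imread("pics/side0.png")
crop=cv2.resize(s[170:350,190:340],None,fx=2.6,fy=2.6,interpolation=cv2.INTER_CUBIC)
crop2=cv2.resize(p[185:315,375:480],None,fx=3.6,fy=3.6,interpolation=cv2.INTER_CUBIC)
out=np.zeros((468,crop.shape[1]+crop2.shape[1],3),np.uint8);out[:crop.shape[0],:crop.shape[1]]=crop;out[:crop2.shape[0],crop.shape[1]:]=crop2
cv2.imwrite("pics/crop1.png",out)
def lid(c,p,d,cent,hue,name):
    h=cv2.cvtColor(p,cv2.COLOR_BGR2HSV);m=((abs(h[...,0].astype(int)-hue)<12)&(h[...,1]>110)).astype(np.uint8)
    m2=np.zeros_like(m);cv2.circle(m2,cent,24,1,-1);ys,xs=np.nonzero(m*m2)
    P=np.array([world(c,d,u,v) for u,v in zip(xs,ys)]);t=P[abs(P[:,2]-np.median(P[:,2]))<6]
    print(name,len(t),np.median(t,0).round(1),((t.max(0)+t.min(0))/2).round(1),np.ptp(t,0).round(1))
for n,q in (("A left",(237,212)),("B right",(326,237))): lid(c,p,d,q,120,n)
cs=get_calibration("side");ds=np.load("side0.npy")
for n,q in (("A left",(265,184)),("B right",(261,232))): lid(cs,s,ds,q,120,n+" side")
for n,q in (("brown",(283,255)),("grey",(321,287)),("turq",(361,277)),("rimTL",(399,199)),("rimTR",(467,207)),("rimBL",(388,297)),("rimBR",(457,305)),("injector",(416,264)),("bench",(300,200))): print(n,world(c,d,*q).round(1))
# tray bounds from height
uu,vv=np.meshgrid(np.arange(375,485),np.arange(180,320));P=np.array([world(c,d,u,v) for u,v in zip(uu.ravel(),vv.ravel())])
t=P[(P[:,2]>30)&(P[:,2]<46)&(P[:,1]<-190)];print("tray rim",len(t));r=cv2.minAreaRect(t[:,:2].astype(np.float32));print(r)
E
```

```text
A left 431 [582.   86.3  72.1] [581.3  87.2  72. ] [53.7 53.5  8.9]
B right 449 [ 525.2 -117.2   72. ] [ 524.5 -116.3   71.4] [52.5 51.8  9.8]
A left side 184 [581.   81.1  71.2] [581.5  83.7  70.6] [53.  56.3 11. ]
B right side 246 [ 524.7 -123.6   70.9] [ 524.2 -120.8   70.3] [49.4 57.8 10.8]
brown [482.  -20.3  75.6]
grey [ 411.7 -105.3   71.2]
turq [ 434.7 -193.7   73.8]
rimTL [ 615.  -289.9   39. ]
rimTR [ 601.1 -457.6    1.8]
rimBL [ 389.4 -258.7   38. ]
rimBR [ 373.9 -411.1   36.5]
injector [ 464.5 -328.7   20.1]
bench [ 6.186e+02 -5.860e+01  6.000e-01]
tray rim 2142
((494.3747253417969, -348.9130554199219), (175.03379821777344, 248.3489227294922), 80.14403533935547)
```

View pics/crop1.png

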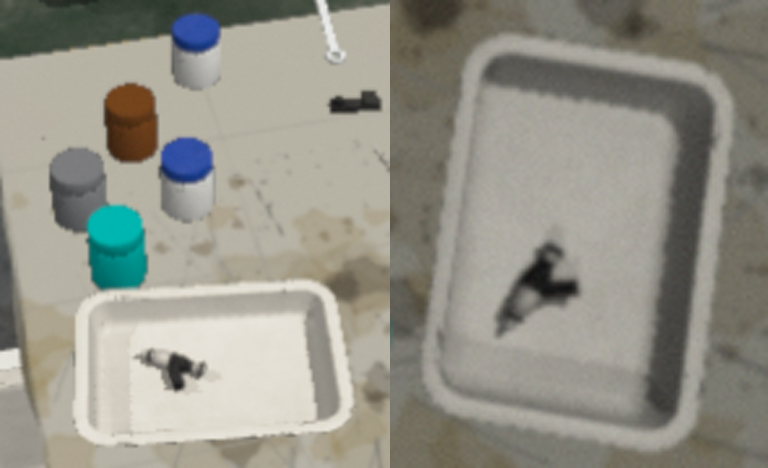

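The crop confirms both blue-lidded white pots: A, far (195,50), and B, near (187,180). It also shows the injector in the right tray (538,285). A is at (581.5, 86), B at (524.5, −118) and the tray middle at (494, −349). I'll go above A first.

Request:
jog_arm:
  plan: [0.013, -0.013, 0, 0, 0, 0, 0.043, -0.044, 0, 0, 0, 0, 0.077, -0.08, 0, 0, 0, 0, 0.111, -0.115, 0, 0, 0, 0, 0.145, -0.15, 0, 0, 0, 0, 0.18, -0.186, 0, 0, 0, 0, 0.214, -0.221, 0, 0, 0, 0, 0.248, -0.256, 0, 0, 0, 0, 0.282, -0.292, 0, 0, 0, 0, 0.316, -0.327, -0.01, 0, 0, 0, 0.35, -0.362, -0.03, 0, 0, 0, 0.38, -0.393, -0.045, 0, 0, 0, 0.402, -0.415, -0.06, 0, 0, 0, 0.415, -0.429, -0.07, 0, 0, 0, 0.423, -0.437, -0.08, 0, 0, 0, 0.4275, -0.442, -0.085, 0, 0, 0, 0.4275, -0.442, -0.085, 0, 0, 0, 0.4275, -0.442, -0.085, 0, 0, 0, 0.4275, -0.442, -0.085, 0, 0, 0]
  claw: 0.094
  force: 30

```text
clock: 2.0
eef_pos: [581.4, 86.7, 121.2]
eef_rot: [3.141, 0.001, 2.859]
wrist_force: [0.3, 1.2, -0.9]
finger_gap: 93.9
finger_force: 0.0
```

Request:
jog_arm:
  plan: [0, 0, -0.01, 0, 0, 0, 0, 0, -0.03, 0, 0, 0, 0, 0, -0.05, 0, 0, 0, 0, 0, -0.07, 0, 0, 0, 0, 0, -0.085, 0, 0, 0, 0, 0, -0.098, 0, 0, 0, 0, 0, -0.105, 0, 0, 0, 0, 0, -0.108, 0, 0, 0, 0, 0, -0.108, 0, 0, 0, 0, 0, -0.108, 0, 0, 0]

```text
clock: 3.0
eef_pos: [581.9, 86.0, 13.1]
eef_rot: [3.141, 0.001, 2.858]
wrist_force: [-0.6, -0.7, 0.4]
finger_gap: 93.9
finger_force: 0.0
```

Request:
jog_arm:
  plan: [0, 0, 0, 0, 0, 0, 0, 0, 0, 0, 0, 0, 0, 0, 0, 0, 0, 0, 0, 0, 0, 0, 0, 0, 0, 0, 0, 0, 0, 0, 0, 0, 0, 0, 0, 0, 0, 0, 0, 0, 0, 0, 0, 0, 0, 0, 0, 0, 0, 0, 0, 0, 0, 0, 0, 0, 0, 0, 0, 0]
  claw: 0.05
  force: 30

```text
clock: 4.0
eef_pos: [581.6, 86.0, 12.5]
eef_rot: [3.141, 0.0, 2.858]
wrist_force: [0.5, 1.2, 2.0]
finger_gap: 57.6
finger_force: 30.0
```

Request:
jog_arm:
  plan: [0, 0, 0.003, 0, 0, 0, 0, 0, 0.01, 0, 0, 0, 0, 0, 0.02, 0, 0, 0, 0, 0, 0.03, 0, 0, 0, 0, 0, 0.04, 0, 0, 0, 0, 0, 0.047, 0, 0, 0, 0, 0, 0.05, 0, 0, 0, 0, 0, 0.05, 0, 0, 0, 0, 0, 0.05, 0, 0, 0, 0, 0, 0.05, 0, 0, 0, 0, 0, 0.05, 0, 0, 0, 0, 0, 0.05, 0, 0, 0]

```text
clock: 5.2
eef_pos: [581.4, 86.0, 62.2]
eef_rot: [-3.141, -0.0, 2.858]
wrist_force: [0.3, -0.0, -1.1]
finger_gap: 57.6
finger_force: 30.0
```

```bash
cat > w.py <<'E'
from h import *
f=[];g=[]
for i in range(12):
    s=manip.read_state();f.append(s["wrist_force"]);g.append(s["finger_gap"]);p,d=camera("side")
print(np.mean(f,0).round(2),np.std(f,0).round(2),np.mean(g),s["eef_pos"].round(1),s["clock"])
E
python3 w.py; python3 - <<'E'
from h import *
p,d=camera("side");cv2.imwrite("pics/lift1.png",cv2.cvtColor(p,cv2.COLOR_RGB2BGR)[120:300,160:400].repeat(3,0).repeat(3,1)[:,:])
E
```

```text
[-0.    0.33 -1.95] [0.52 0.44 0.42] 57.71616351585653 [581.5  86.   62.5] 5.75
```

View pics/lift1.png

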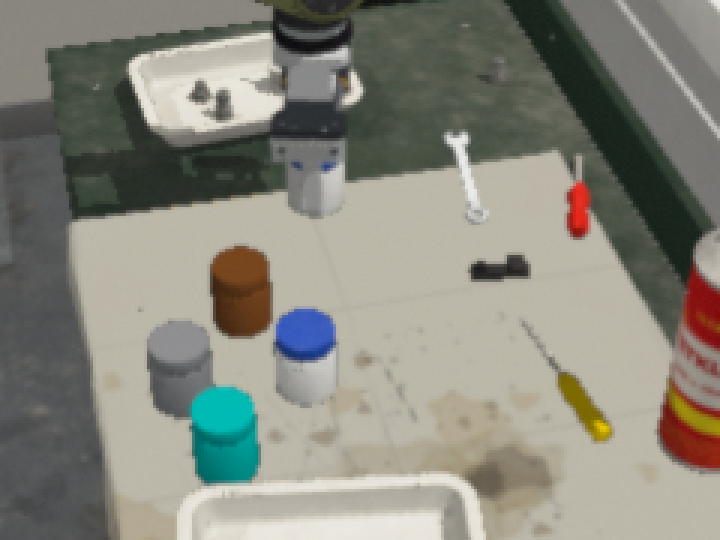

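The picture shows pot A at (315,180) held upright off the bench, with B standing at (306,355). A reads about 2 N, so it is probably the lighter one. I'll set it back, release it and go up.

Request:
jog_arm:
  plan: [0, 0, -0.005, 0, 0, 0, 0, 0, -0.015, 0, 0, 0, 0, 0, -0.025, 0, 0, 0, 0, 0, -0.034, 0, 0, 0, 0, 0, -0.041, 0, 0, 0, 0, 0, -0.046, 0, 0, 0, 0, 0, -0.048, 0, 0, 0, 0, 0, -0.0495, 0, 0, 0, 0, 0, -0.05, 0, 0, 0, 0, 0, -0.05, 0, 0, 0, 0, 0, -0.05, 0, 0, 0, 0, 0, -0.05, 0, 0, 0]

```text
clock: 7.05
eef_pos: [581.6, 86.0, 12.6]
eef_rot: [3.141, 0.0, 2.858]
wrist_force: [0.1, -0.3, -1.5]
finger_gap: 57.5
finger_force: 30.0
```

Request:
jog_arm:
  plan: [0, 0, 0, 0, 0, 0, 0, 0, 0, 0, 0, 0, 0, 0, 0, 0, 0, 0, 0, 0, 0, 0, 0, 0, 0, 0, 0, 0, 0, 0, 0, 0, 0, 0, 0, 0, 0, 0, 0, 0, 0, 0, 0, 0, 0, 0, 0, 0, 0, 0, 0, 0, 0, 0, 0, 0, 0, 0, 0, 0, 0, 0, 0, 0, 0, 0, 0, 0, 0, 0, 0, 0]
  claw: 0.094

```text
clock: 8.25
eef_pos: [581.5, 86.0, 12.5]
eef_rot: [3.142, -0.0, 2.858]
wrist_force: [0.2, -0.6, -0.3]
finger_gap: 94.1
finger_force: 0.0
```

Request:
jog_arm:
  plan: [0, 0, 0.006, 0, 0, 0, 0, 0, 0.02, 0, 0, 0, 0, 0, 0.04, 0, 0, 0, 0, 0, 0.06, 0, 0, 0, 0, 0, 0.08, 0, 0, 0, 0, 0, 0.1, 0, 0, 0, 0, 0, 0.115, 0, 0, 0, 0, 0, 0.12, 0, 0, 0, 0, 0, 0.12, 0, 0, 0, 0, 0, 0.12, 0, 0, 0]

```text
clock: 9.25
eef_pos: [581.1, 86.0, 131.7]
eef_rot: [-3.141, -0.001, 2.858]
wrist_force: [0.1, -0.0, 1.1]
finger_gap: 94.2
finger_force: 0.0
```

```bash
python3 w.py
```

```text
[ 0.02 -0.05  0.02] [0.54 0.4  0.6 ] 93.99948241401307 [581.5  86.  132.4] 9.8
```

The empty hand reads 0 N, so A weighs about 2 N. Now to B.

Request:
jog_arm:
  plan: [-0.003, -0.01, 0, 0, 0, 0, -0.01, -0.035, 0, 0, 0, 0, -0.02, -0.07, 0, 0, 0, 0, -0.03, -0.107, 0, 0, 0, 0, -0.04, -0.143, 0, 0, 0, 0, -0.05, -0.175, 0, 0, 0, 0, -0.055, -0.195, 0, 0, 0, 0, -0.057, -0.204, 0, 0, 0, 0, -0.057, -0.204, 0, 0, 0, 0, -0.057, -0.204, 0, 0, 0, 0, -0.057, -0.204, 0, 0, 0, 0]

```text
clock: 10.95
eef_pos: [524.7, -117.1, 132.4]
eef_rot: [3.142, -0.0, 2.859]
wrist_force: [0.2, -0.1, -0.1]
finger_gap: 93.9
finger_force: 0.0
```

Request:
jog_arm:
  plan: [0, 0, -0.01, 0, 0, 0, 0, 0, -0.03, 0, 0, 0, 0, 0, -0.05, 0, 0, 0, 0, 0, -0.07, 0, 0, 0, 0, 0, -0.09, 0, 0, 0, 0, 0, -0.105, 0, 0, 0, 0, 0, -0.115, 0, 0, 0, 0, 0, -0.12, 0, 0, 0, 0, 0, -0.12, 0, 0, 0, 0, 0, -0.12, 0, 0, 0]

```text
clock: 11.95
eef_pos: [524.8, -118.0, 12.9]
eef_rot: [-3.142, 0.001, 2.858]
wrist_force: [0.2, -0.4, 0.3]
finger_gap: 94.1
finger_force: 0.0
```

Request:
jog_arm:
  plan: [0, 0, 0, 0, 0, 0, 0, 0, 0, 0, 0, 0, 0, 0, 0, 0, 0, 0, 0, 0, 0, 0, 0, 0, 0, 0, 0, 0, 0, 0, 0, 0, 0, 0, 0, 0, 0, 0, 0, 0, 0, 0, 0, 0, 0, 0, 0, 0, 0, 0, 0, 0, 0, 0, 0, 0, 0, 0, 0, 0]
  claw: 0.05
  force: 30

```text
clock: 12.95
eef_pos: [524.6, -118.0, 12.5]
eef_rot: [3.142, 0.0, 2.858]
wrist_force: [-0.0, 0.9, 3.0]
finger_gap: 57.6
finger_force: 30.0
```

Request:
jog_arm:
  plan: [0, 0, 0.003, 0, 0, 0, 0, 0, 0.01, 0, 0, 0, 0, 0, 0.02, 0, 0, 0, 0, 0, 0.03, 0, 0, 0, 0, 0, 0.04, 0, 0, 0, 0, 0, 0.047, 0, 0, 0, 0, 0, 0.05, 0, 0, 0, 0, 0, 0.05, 0, 0, 0, 0, 0, 0.05, 0, 0, 0, 0, 0, 0.05, 0, 0, 0, 0, 0, 0.05, 0, 0, 0, 0, 0, 0.05, 0, 0, 0]

```text
clock: 14.15
eef_pos: [524.4, -118.0, 62.2]
eef_rot: [-3.142, -0.0, 2.858]
wrist_force: [0.9, 0.0, -3.8]
finger_gap: 57.7
finger_force: 30.0
```

```bash
python3 w.py; python3 - <<'E'
from h import *
p,d=camera("side");cv2.imwrite("pics/lift2.png",cv2.cvtColor(p,cv2.COLOR_RGB2BGR)[120:300,160:400].repeat(3,0).repeat(3,1)[:,:])
E
```

```text
[ 0.02  0.11 -4.12] [0.49 0.34 0.34] 57.75171097588518 [ 524.5 -118.    62.5] 14.7
```

View pics/lift2.png

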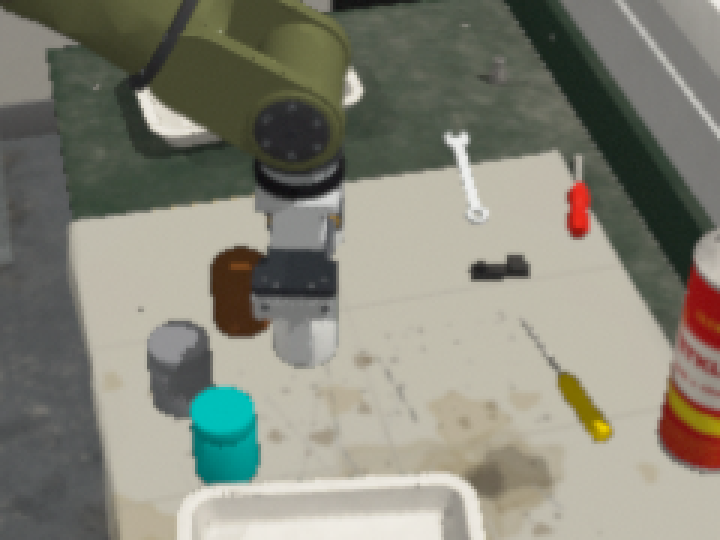

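In the picture, B at (305,340) is held upright. B reads 4.1 N against A's 2.0 N, so B is the heavier pot. I'll raise it and carry it over the right tray's middle.

Request:
jog_arm:
  plan: [0, 0, 0.005, 0, 0, 0, 0, 0, 0.02, 0, 0, 0, 0, 0, 0.04, 0, 0, 0, 0, 0, 0.06, 0, 0, 0, -0.001, -0.006, 0.072, 0, 0, 0, -0.003, -0.02, 0.075, 0, 0, 0, -0.006, -0.042, 0.075, 0, 0, 0, -0.009, -0.07, 0.075, 0, 0, 0, -0.013, -0.1, 0.075, 0, 0, 0, -0.017, -0.13, 0.075, 0, 0, 0, -0.021, -0.16, 0.075, 0, 0, 0, -0.025, -0.19, 0.075, 0, 0, 0, -0.028, -0.212, 0.075, 0, 0, 0, -0.029, -0.225, 0.075, 0, 0, 0, -0.03, -0.231, 0.075, 0, 0, 0, -0.03, -0.231, 0.075, 0, 0, 0, -0.03, -0.231, 0.075, 0, 0, 0, -0.03, -0.231, 0.075, 0, 0, 0]

```text
clock: 16.6
eef_pos: [494.8, -348.2, 137.5]
eef_rot: [3.141, 0.0, 2.859]
wrist_force: [0.7, 0.4, -3.7]
finger_gap: 57.5
finger_force: 30.0
```

```bash
python3 w.py; python3 - <<'E'
from h import *
a=[cv2.cvtColor(camera(n)[0],cv2.COLOR_RGB2BGR) for n in("side","top")]
cv2.imwrite("pics/end.png",cv2.resize(np.vstack([a[0][150:350,140:440],a[1][130:330,180:480]]),None,fx=1.5,fy=1.5))
E
```

```text
[-0.02  0.23 -4.19] [0.59 0.33 0.46] 57.563682021579616 [ 494.5 -349.   137.4] 17.15
```

View pics/end.png

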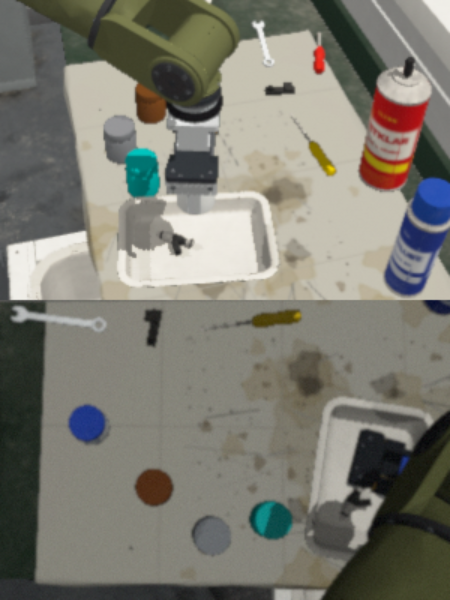

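The picture shows B held upright over the right tray with the injector untouched at (178,242). A is standing in its place at (88,423) in the top half. I'll hand in.

```bash
python3 -c "
from cell import manip
print(manip.sign_off())"
```

```text
the job is handed in; nothing more can be done
None
```

I handed the job in with the heavier pot (right-hand, about 4.2 N) held upright over the middle of the injector tray, its underside about 125 mm above the bench; the lighter pot (left-hand, about 2 N) is standing back in its place.

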